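# Find the lock's hidden notch, release the clamp and box the circuit board

### The arm

A 6-joint arm with a two-finger parallel gripper is mounted at the origin on the work surface. World frame = base frame: x ahead of the robot, y to its left, z up, the work surface at z = 0. Lengths are in m, angles in rad, forces in N, time in s.
With the tool pointing down it reaches from about 0.35 to 0.975 m from the base axis. Payload 4.9 kg.
Tool frame: the origin (TCP) lies between the finger pads; the fingertips stand 17 mm ahead of it and the grasp point (between the pads) lies 2 mm behind it; z points along the fingers, y is the direction in which the jaws open and shut (so a half turn about z gives the same grasp; the last joint's range is limited). The gripper opens to 85 mm and grips with 20 to 120 N. Pads are 22 mm wide; open, the fingers measure 114 mm over their backs; the gripper's body (76 mm by 85 mm) begins 54 mm behind the grasp point. The pads swing forward as they close: fully open they stand 13 mm farther back than shut.
Start: joints at [-1.392, 0.053, 1.613, -0, 1.476, -0.119], TCP at [0.183, -0.597, 0.248] pointing down, gripper open.
Joint ranges: [-3.01, 3.01], [-1.01, 2.22], [0.06, 2.58], [-1.02, 4.17], [0.09, 2.62], [-3.14, 3.14]. Speed limits (rad/s): [2.57, 2.57, 3.14, 3.14, 3.14, 3.14].

### API

Orientations are given as a unit quaternion [w, x, y, z].
In Python, from plant import state, grab_frame, camera_model, job_done, find_in, silhouettes, landmark_of gives the robot as it stands.
- The arm moves only by the shell command python3 -m crank 'ROWS'. ROWS is JSON, a list of rows, each an object with "angular": the turn, a rotation vector about the tool's x, y, z each as a share of 5 degrees, from -1 to 1, a list of three; "delta_pos": the shift along the tool's x, y, z each as a share of 3 cm, from -1 to 1, a list of three; "gripper": the opening, from 0 (shut) to 1 (fully open). In form: [{"angular": [ax, ay, az], "delta_pos": [tx, ty, tz], "gripper": gripper}, ...]. A call has 1 to 12 rows; each row shifts and turns the commanded pose from where the row before left it, along the tool's axes as they then stand; what a row does not reach is not made up. A row lasts 1/8 s, in which the tool goes at most 62.5 mm and 10.7 degrees, less where a joint would pass 70% of its speed; a pose out of reach is approached as far as the arm can. A call with a number of a shift or a turn outside -1 to 1 is refused whole. A call with a gripper value outside its range is refused whole. The fingers move at their own pace and stop on an object; the grip force is fixed at half the most. Time passes only in rows, so rows that do not move let the fingers close. It gives the time, the measured TCP pose, the force and the opening at its end, in the units of the state.
- state(): the state, without advancing time (a new reading comes with each control period).
- grab_frame(name): name is "side" or "top" or "wrist"; returns the picture (400x640x3 uint8, red, green, blue); there is no depth.
- camera_model(name): a dict with "camera_matrix" (3x3 intrinsics, pixels), "rvec" (rotation vector, rad) and "tvec" (3), from world to camera coordinates, as OpenCV has them; the wrist camera has in their place "mount" (4x4, takes a point from camera to tool coordinates, whose origin is the TCP and whose axes are the flange's). Camera axes: x right, y down, z forward; pixel columns grow to the right and rows downward; lengths in m; the calibration is good to about 2 mm. A picture is of the moment at which its call begins: read the wrist's pose just before it. camera_model takes no time and is no camera call.
- job_done(): hands the job in, once; it reports no verdict.
Trained networks look in the newest picture that a camera, given by its name, has taken for a name from the list of things; names that differ only in an ending like _2 or _b are one class to them, and where a whole thing is asked for, a point or a joint stands for the part that bears it (a point fixed in the world has none). Each returns a list of dicts, best first, with "conf" (0 to 1); they miss things now and then, are a little off and sometimes report something else, mostly with a low value. They report only what shows in the picture. A call takes as long as a camera call. They do not tell look-alikes from the thing itself.
- find_in(camera, target): "bbox" ([left, top, right, bottom] in pixels, round what is visible of it).
- silhouettes(camera, target): "mask" (400x640 bool, what is visible of it) and "bbox" ([left, top, right, bottom] in pixels, round what is visible of it).
- landmark_of(camera, target): "pixel" ([column, row] in pixels: a listed point, or the origin of a listed thing).
The state is a dict: "time": time; "joint_pos": joint angles; "joint_vel": joint speeds; "joint_efforts": joint torques, N m; "tool_pos": TCP position; "tool_rot": TCP orientation; "contact_force": force on the tool from outside, world axes, zero at the start; "ft_torque": the same for the moment, N m; "gripper_width": opening from 0.0 (shut) to 1.0 (fully open).
Only numpy, scipy, OpenCV 4.12 (cv2) and the standard library are available. Lean on these libraries where they do the work, as an engineer would, in place of code of your own. Each camera call takes 0.05 s, during which the arm holds its last target.

### The job

Take the tested circuit board out of its fixture: turn the blue lock knob slowly clockwise until you feel it drop into its hidden notch, slide the orange-handled hold-down clamp fully back towards the knob, then lift the board out by its finned heat sink and set it down gently, flat and component side up, in the middle of the empty cardboard carton. Leave everything else where it is.

Things in the scene. Friction and masses are not known exactly. Their poses are not given: they have to be found in the camera images.
- knob_grip (a point): Point on the blue lock knob's axis at grip height. The console face slopes down to the fixture's right (-y), so the axis (point z, out of the face) leans 28 degrees from vertical towards the fixture's -y. Site x: along the knob's bar (64 mm long, 16 mm thick, 34 mm high; white line at +x end). Point is 15 mm below the bar's top, 22 above the skirt, 31 above the face (131 x 150 mm).
- knob (a joint): Knob angle, rad: grows clockwise seen from outside, 0 to 2.2 (stops); starts at 0 to 0.2. The unseen notch is at 0.45 to 1.1, new each time. Drag about 0.1 N m; from 0.2 before its centre the torque dips below zero (a pull forward of some tenths N m), past it the knob resists with 0.4 N m; 0.22 past it is missed: turn back. Let go within 0.1 it centres itself. Clamp free only within 0.1.
- clamp (a joint): Hold-down clamp slide, m: 0 = holding the board (start), grows as it is slid towards the console (fixture -y) up to its stop at 0.046. While locked it has about 5 mm of play only. Needs about 3 N, stays where it is left.
- clamp_handle (a point): Point in the clamp's orange upright handle plate: 66 (x) x 14 (y) x 50 mm high, to be pinched across its 14 mm; 13 mm below its top, 34 mm above the steel slide block, 64 mm above the table. Axes are the fixture's; it slides along -y. Two steel fingers (tops 36 mm above the table) reach 16 mm over the board's -y edge until slid back. The console's upright side is 107 mm away at the start.
- fixture: Whole fixture, fixed to the table: aluminium base 190 x 350 x 12 mm, origin at the centre of its underside, x away from the robot, y from the console (right) to the board seat (left). Console: a wedge 150 x 116 mm centred 115 mm to -y, 30 mm high at its right (-y) edge rising to 92 mm at its left. Board seat centred 122 mm to +y.
- board: The loose circuit board: green, 120 (x) x 90 (y) x 3 mm, 220 g; origin at the centre of its underside, z out of the component side. In its seat the underside is 24 mm above the table, long side along the fixture's x, between low stops (2 to 5 mm clear, at most 3 mm above its top). Terminal strip and capacitors (19 mm high) at the -x end, transformer (21 mm) at +x; nothing over 6 mm beside the heat sink.
- board_grip (a point): Centre of the finned heat sink in the middle of the board: 56 (x) x 24 (y) x 34 mm high plus 4 mm fins, to be pinched across its 24 mm; this point is 20 mm above the board's underside, 17 mm above its green surface, 21 mm below the fin tips. Axes are the board's.
- carton_in (a point): Centre of the inner floor of the EMPTY open cardboard carton (fixed to the table). Outer 175 (x) x 145 (y) x 58 mm, walls 6 mm, floor 5 mm above the table at this point. Axes along its sides. It stands left of the fixture, in front of or behind the full one.
- carton: The empty carton itself (see carton_in), origin at the centre of its underside.
- full_carton: The same carton full of upright green boards, which stick out to 83 mm high; fixed; leave alone. Origin at the centre of its underside.
- screwdriver: Bystander: loose yellow-handled screwdriver 190 mm long, lying. Leave in place.
- tape_roll: Bystander: loose clear tape roll, 84 mm across, 22 mm high. Leave in place.
- reel: Bystander: loose component reel, 120 mm across, 18 mm high, lying. Leave in place.
- flux_bottle: Bystander: loose white bottle with red cap, 56 mm across, 120 mm high. Leave in place.
- parts_bin: Bystander: loose red parts bin 100 x 140 x 50 mm. Leave in place.
- flat_box: Bystander: loose closed flat cardboard box 150 x 110 x 35 mm. Leave in place.
Things that resemble listed ones, but are neither listed nor needed, are in the scene too. Leave any black look-alike of the carton alone.

How it is judged:
On the way, in this order (a step that is already met when the one before it is completed fails the run):
1. the knob stands in its notch, so that the clamp is unlocked, and the clamp is slid fully back (value of joint clamp above 0.041 m), for 0.2 s.
2. after that, the board is lifted out of its seat (height (world z) of board above 0.065 m), for 0.1 s.
3. the board is still held when it is within 25 mm of the carton's floor (set down, not dropped) (z of board in the frame of carton_in below 0.025 m and horizontal distance between board and carton_in below 0.06 m and contact force between the fingers and board above 1 N), for 0.05 s.
At the end, for the whole second after the job is handed in: The clamp is slid back (over 41 of its 46 mm) and the board lies at rest flat (within 0.08 rad, underside within 8 mm of the floor), component side up, inside the empty carton, its centre within 40 mm of the carton's middle each way (value of joint clamp above 0.041 m and x of board in the frame of carton_in between -0.04 and 0.04 m and y of board in the frame of carton_in between -0.04 and 0.04 m and z of board in the frame of carton_in below 0.008 m and angle between board's own z axis and vertical below 0.08 rad and linear speed of board below 0.02 m/s); the robot touches nothing.
It fails at once if a bystander is moved more than 30 mm (distance of any of screwdriver, tape_roll, reel, flux_bottle, parts_bin, flat_box from where it was at the start of the episode above 0.03 m).
It also fails if it takes over 69 s, if anything falls off the work surface, if the arm or the gripper's body presses on something with over 40 N, if the wrist force passes 120 N, or if a joint passes its speed limit or range.

## Working session

There is one attempt and no reset: what is moved stays moved. The work goes in short steps, Python scripts to look and compute and a shell command to move; the robot and the scene stay as the last step left them, time stands still between calls to the robot, and variables do not carry over. Pictures are saved under pics/ and viewed, and the job is handed in when it is done.

```bash
ls; mkdir -p pics; python3 - <<'E'
from plant import *
import cv2
s=state();print(s)
for n in ["side","top","wrist"]:
    im=grab_frame(n);cv2.imwrite(f"pics/{n}0.png",im[:,:,::-1]);print(n,camera_model(n))
E
```

```text
pics
{'time': 0.0, 'joint_pos': array([-1.39201822e+00,  5.33279154e-02,  1.61426121e+00, -1.41417108e-05,
        1.47602520e+00, -1.19003153e-01]), 'joint_vel': array([-0.00046061, -0.00122887, -0.00160112,  0.00216351,  0.00068809,
        0.00040202]), 'joint_efforts': array([-5.15281699e-04, -3.93682837e+01, -3.70177174e+01, -1.12073419e-04,
        7.12594439e-03, -3.05260073e-06]), 'tool_pos': array([ 0.18326562, -0.59691837,  0.24710052]), 'tool_rot': array([-1.01017747e-03,  9.88935646e-01,  1.48341721e-01, -3.72422392e-05]), 'contact_force': array([-1.24093068,  0.69817675, -0.30752659]), 'ft_torque': array([-0.01636826,  0.00241566, -0.00120639]), 'gripper_width': 0.9976710985037348}
side {'camera_matrix': array([[421.8711055 ,   0.        , 317.42465939],
       [  0.        , 421.8711055 , 190.61650542],
       [  0.        ,   0.        ,   1.        ]]), 'rvec': array([ 2.10541069, -0.50008258,  0.26754117]), 'tvec': array([-0.46025254,  0.12707757,  1.43882468])}
top {'camera_matrix': array([[435.3024442 ,   0.        , 312.65270482],
       [  0.        , 435.3024442 , 201.4463506 ],
       [  0.        ,   0.        ,   1.        ]]), 'rvec': array([ 2.15541326, -2.14200807,  0.11462789]), 'tvec': array([-0.08263408,  0.47302076,  1.44118722])}
wrist {'camera_matrix': array([[313.53911416,   0.        , 320.9547843 ],
       [  0.        , 313.53911416, 199.04842141],
       [  0.        ,   0.        ,   1.        ]]), 'mount': array([[-8.58059088e-04, -9.51433920e-01, -3.07851848e-01,
         7.88592849e-02],
       [ 9.99999470e-01, -9.91683201e-04,  2.77608865e-04,
         7.04980592e-04],
       [-5.69417996e-04, -3.07851447e-01,  9.51434266e-01,
        -1.26383355e-01],
       [ 0.00000000e+00,  0.00000000e+00,  0.00000000e+00,
         1.00000000e+00]])}
```

View pics/side0.png

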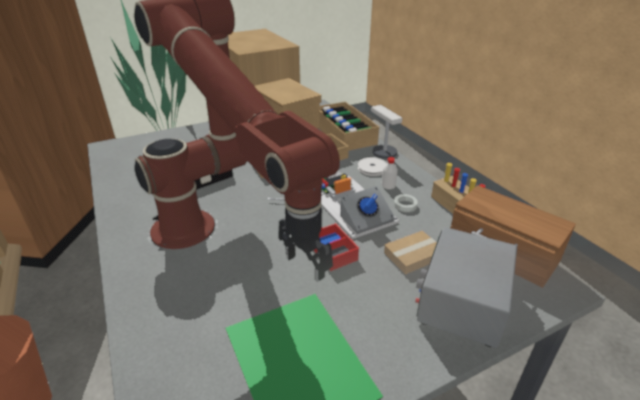

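View pics/top0.png

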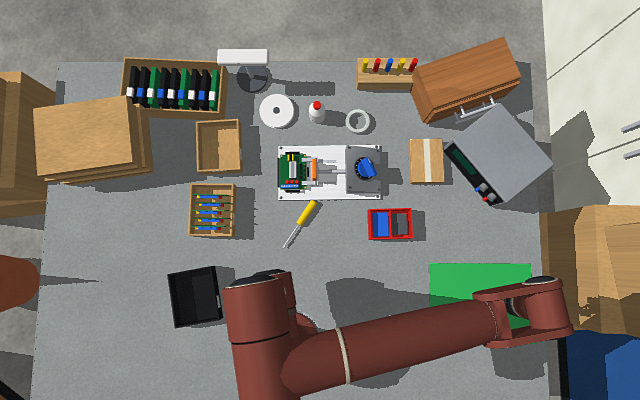

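View pics/wrist0.png

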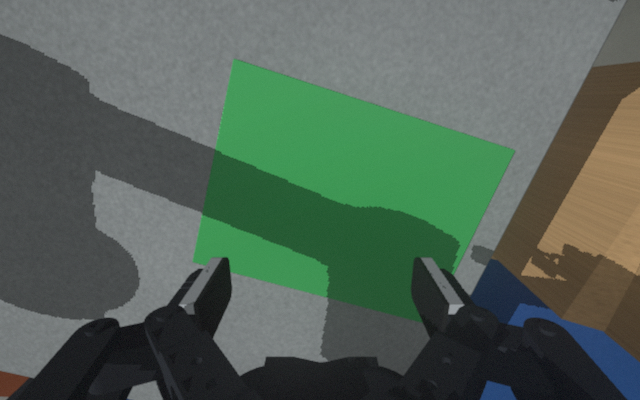

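The side and top views show the fixture near top pixel (330,172). The knob is at (367,168), the clamp handle at (314,170) and the board at (291,171). The empty carton is at (219,146), with the full one in front of it at (212,210). I'll localise them next.

```bash
cat > h.py <<'E'
import numpy as np,cv2
from plant import *
from scipy.spatial.transform import Rotation as R
def qR(q): return R.from_quat([q[1],q[2],q[3],q[0]]).as_matrix()
def cam(n,s=None):
    m=camera_model(n);K=np.array(m["camera_matrix"])
    if n=="wrist":
        s=s or state();M=np.array(m["mount"]);T=qR(s["tool_rot"]);Rc=T@M[:3,:3];c=T@M[:3,3]+np.array(s["tool_pos"])
        return K,Rc,c
    Rw=cv2.Rodrigues(np.array(m["rvec"]))[0];return K,Rw.T,-Rw.T@np.array(m["tvec"])
def ray(n,px,s=None):
    K,Rc,c=cam(n,s);d=Rc@np.linalg.inv(K)@np.array([px[0],px[1],1.]);return c,d/np.linalg.norm(d)
def onz(n,px,z,s=None):
    c,d=ray(n,px,s);return c+d*(z-c[2])/d[2]
def proj(n,P,s=None):
    K,Rc,c=cam(n,s);p=(np.atleast_2d(P)-c)@Rc;p=p@K.T;return p[:,:2]/p[:,2:]
def tri(obs):
    A=0;b=0
    for n,px,s in obs:
        c,d=ray(n,px,s);P=np.eye(3)-np.outer(d,d);A=A+P;b=b+P@c
    return np.linalg.solve(A,b)
E
python3 - <<'E'
from h import *
np.set_printoptions(precision=4,suppress=True)
Z=dict(knob_grip=.12,clamp_handle=.064,fixture=0,board=.024,board_grip=.044,carton_in=.005,carton=0,full_carton=0,flux_bottle=0,screwdriver=0.01)
grab_frame("top")
for t,z in Z.items():
    print(t,[(round(r["conf"],2),np.round(r["pixel"],1),onz("top",r["pixel"],z)) for r in landmark_of("top",t)])
im=grab_frame("top");c=im[100:250,170:400];cv2.imwrite("pics/topz.png",cv2.resize(c,None,fx=3.4,fy=3.4,interpolation=cv2.INTER_CUBIC)[:,:,::-1])
E
```

```text
knob_grip [(0.79, array([368.9, 165.2]), array([ 0.5796, -0.2601,  0.12  ])), (0.55, array([296.2, 224.9]), array([ 0.3875, -0.0301,  0.12  ])), (0.38, array([290.6, 172.6]), array([ 0.5546, -0.0102,  0.12  ]))]
clamp_handle [(0.57, array([314.9, 169.5]), array([ 0.5762, -0.087 ,  0.064 ]))]
fixture [(0.58, array([329.3, 172.7]), array([ 0.5779, -0.1362,  0.    ]))]
board [(0.57, array([293.8, 168.2]), array([ 0.5885, -0.0142,  0.024 ]))]
board_grip [(0.85, array([292.6, 171.6]), array([ 0.5727, -0.0116,  0.044 ]))]
carton_in [(0.92, array([197.9, 297. ]), array([0.1514, 0.3035, 0.005 ])), (0.57, array([221.3, 149.2]), array([0.659 , 0.2416, 0.005 ])), (0.36, array([219.8, 149.4]), array([0.6583, 0.2469, 0.005 ])), (0.15, array([388.9, 223.9]), array([ 0.4009, -0.339 ,  0.005 ]))]
carton [(0.82, array([217.4, 149.3]), array([0.6598, 0.2566, 0.    ])), (0.79, array([195.1, 297.5]), array([0.1492, 0.3143, 0.    ])), (0.66, array([355.7, 123.4]), array([ 0.7545, -0.2285,  0.    ]))]
full_carton []
flux_bottle [(0.58, array([316.9, 116.9]), array([ 0.7779, -0.0919,  0.    ]))]
screwdriver [(0.81, array([297.4, 223.1]), array([ 0.4014, -0.028 ,  0.01  ]))]
```

View pics/topz.png

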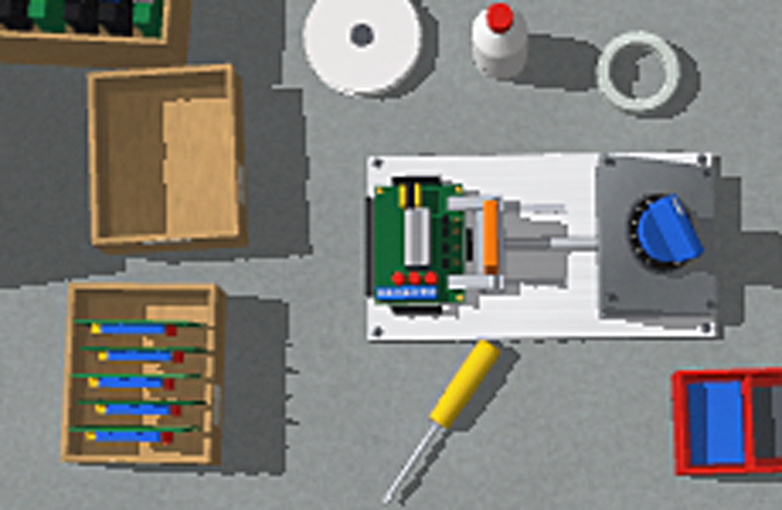

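```bash
python3 -m crank '[{"angular":[0,0,0],"delta_pos":[0.9,-0.55,-0.7],"gripper":1},{"angular":[0,0,0],"delta_pos":[0.95,-0.58,-0.7],"gripper":1},{"angular":[0,0,0],"delta_pos":[0.95,-0.58,-0.7],"gripper":1},{"angular":[0,0,0],"delta_pos":[0.95,-0.58,-0.5],"gripper":1},{"angular":[0,0,0],"delta_pos":[0.95,-0.58,0],"gripper":1},{"angular":[0,0,0],"delta_pos":[0.95,-0.58,0],"gripper":1},{"angular":[0,0,0],"delta_pos":[0.95,-0.58,0],"gripper":1},{"angular":[0,0,0],"delta_pos":[0.95,-0.58,0],"gripper":1},{"angular":[0,0,0],"delta_pos":[0.95,-0.58,0],"gripper":1},{"angular":[0,0,0],"delta_pos":[0.95,-0.58,0],"gripper":1},{"angular":[0,0,0],"delta_pos":[0.95,-0.58,0],"gripper":1},{"angular":[0,0,0],"delta_pos":[0.95,-0.58,0],"gripper":1}]' && python3 -m crank '[{"angular":[0,0,0],"delta_pos":[0.95,-0.58,0],"gripper":1},{"angular":[0,0,0],"delta_pos":[0.95,-0.58,0],"gripper":1},{"angular":[0,0,0],"delta_pos":[0.95,-0.58,0],"gripper":1},{"angular":[0,0,0],"delta_pos":[0.95,-0.58,0],"gripper":1},{"angular":[0,0,0.8],"delta_pos":[0.95,-0.58,0],"gripper":1},{"angular":[0,0,0.8],"delta_pos":[0.5,-0.58,0],"gripper":1},{"angular":[0,0,0.8],"delta_pos":[0,0,0],"gripper":1},{"angular":[0,0,0.8],"delta_pos":[0,0,0],"gripper":1},{"angular":[0,0,0],"delta_pos":[0,0,0],"gripper":1},{"angular":[0,0,0],"delta_pos":[0,0,0],"gripper":1}]'; python3 - <<'E'
from h import *
np.set_printoptions(precision=4,suppress=True)
s=state();print(s)
im=grab_frame("wrist");cv2.imwrite("pics/w1.png",im[:,:,::-1])
np.save("s1.npy",s,allow_pickle=True)
for t in ["knob_grip","clamp_handle","fixture","board","board_grip","carton_in","carton","full_carton"]:
    print(t,[(round(r["conf"],2),np.round(r["pixel"],1)) for r in landmark_of("wrist",t)])
E
```

```text
time: 2.25
tool_pos: [0.4485, -0.2979, 0.3264]
tool_rot: [0.0, 0.989, 0.148, 0.0]
contact_force: [0.8, -1.0, -0.1]
gripper_width: 1.0
time: 3.5
tool_pos: [0.5693, -0.1535, 0.3263]
tool_rot: [0.0, 1.0, 0.01, 0.0]
contact_force: [-0.1, 0.3, 0.3]
gripper_width: 1.0
{'time': 3.5, 'joint_pos': array([-0.3896, -0.0656,  1.602 ,  0.    ,  1.6051,  1.1618]), 'joint_vel': array([-0.0031,  0.0001, -0.0009, -0.0007,  0.002 ,  0.0021]), 'joint_efforts': array([  0.0643, -35.0645, -37.9572,   0.0029,   0.0001,  -0.0023]), 'tool_pos': array([ 0.5693, -0.1535,  0.3263]), 'tool_rot': array([0.    , 1.    , 0.0097, 0.    ]), 'contact_force': array([-0.0886,  0.256 ,  0.3255]), 'ft_torque': array([ 0.0057, -0.0418,  0.0159]), 'gripper_width': 0.9995093098569381}
knob_grip [(0.91, array([415.9, 160.1]))]
clamp_handle [(0.79, array([265.7, 160.1])), (0.32, array([540.5, 129. ]))]
fixture [(0.62, array([305.1, 145. ])), (0.62, array([210.7, 153.2]))]
board [(0.6, array([220.5, 153.1]))]
board_grip [(0.62, array([211.4, 153.8])), (0.42, array([412.3, 161.7])), (0.22, array([431.8, 258.6]))]
carton_in [(0.95, array([26.2, 80.1]))]
carton [(0.78, array([29.1, 82.6]))]
full_carton [(0.71, array([ 59.4, 229.1]))]
```

View pics/w1.png

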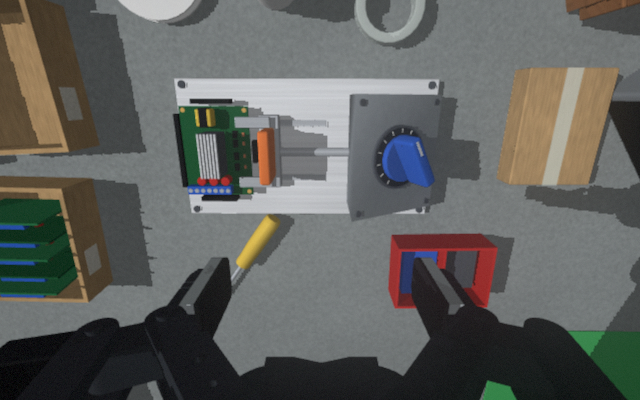

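```bash
python3 - <<'E'
import cv2
im=cv2.imread("pics/w1.png")
cv2.imwrite("pics/w1a.png",cv2.resize(im[70:220,165:320],None,fx=4,fy=4,interpolation=cv2.INTER_CUBIC))
cv2.imwrite("pics/w1b.png",cv2.resize(im[70:225,320:450],None,fx=4,fy=3.8,interpolation=cv2.INTER_CUBIC))
E
```

```text
(no output)
```

View pics/w1a.png

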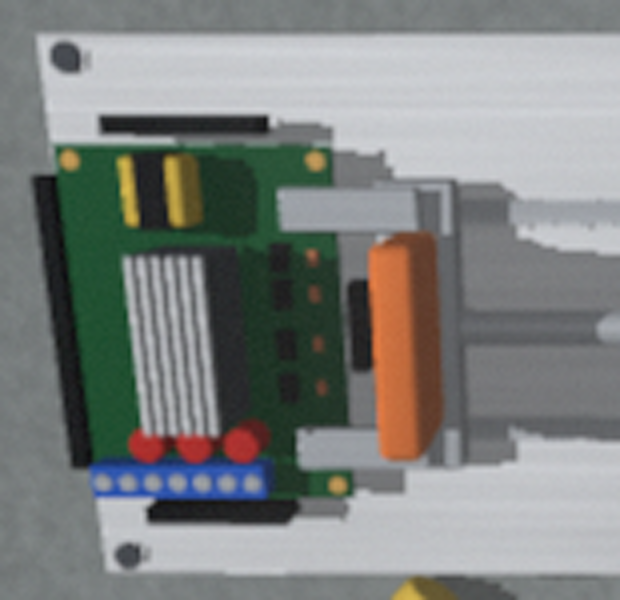

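View pics/w1b.png

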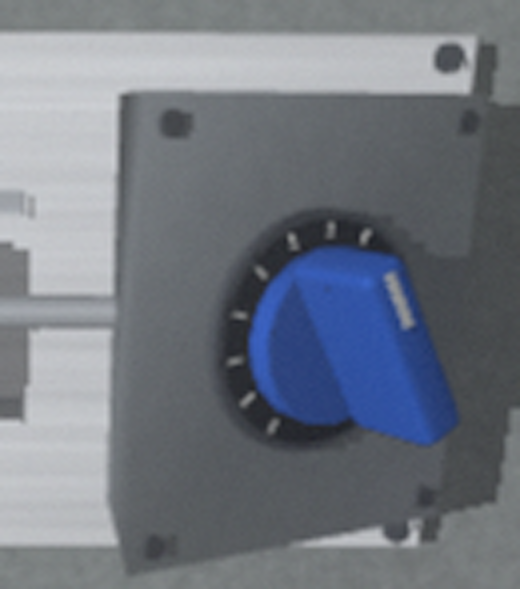

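```bash
cat > fit.py <<'E'
from h import *
from scipy.optimize import least_squares
np.set_printoptions(precision=4,suppress=True)
s=np.load("s1.npy",allow_pickle=True).item()
pw=np.array([[174.2,78.8],[191.8,213],[440,79.5],[424.5,213.7]])
pt=np.array([[367,157],[368,341],[718,155],[718,338]])/3.4+[170,100]-0.35
C=np.array([[95,175,12],[-95,175,12],[95,-175,12],[-95,-175,12]])/1000.
def W(p,P): 
    c,sn=np.cos(p[2]),np.sin(p[2]);return np.atleast_2d(P)@np.array([[c,sn,0],[-sn,c,0],[0,0,1]])+[p[0],p[1],0]
def f(p): return np.r_[(proj("wrist",W(p,C),s)-pw).ravel(),(proj("top",W(p,C))-pt).ravel()]
r=least_squares(f,[.578,-.136,0]);F=r.x
E
python3 - <<'E'
from fit import *
print(F,r.fun)
print("knob tri",tri([("wrist",[415.9,160.1],s),("top",[368.9,165.2],None)]),"model",W(F,[0,-.1296,.0884]))
print("clamp",tri([("wrist",[265.7,160.1],s),("top",[314.9,169.5],None)]), onz("wrist",[265.7,160.1],.064,s))
print("board",tri([("wrist",[211.4,153.8],s),("top",[292.6,171.6],None)]), onz("wrist",[211.4,153.8],.044,s),W(F,[0,.122,.044]))
print("carton",tri([("wrist",[26.2,80.1],s),("top",[221.3,149.2],None)]), onz("wrist",[26.2,80.1],.005,s))
# draw knob model
im=cv2.imread("pics/w1.png")
img=im[70:225,320:450];outs=[]
import math
yaw=F[2]
for th in np.radians([20,30,40,50]):
    K0=np.array([0,-.1296,.0884]);n=np.array([0,-.4695,.8829]);ex=np.array([1,0,0]);ey=np.cross(n,ex)
    # try bar angle: clockwise seen from outside by th from fixture +x
    bx=ex*math.cos(th)-ey*math.sin(th);by=np.cross(n,bx)
    P=[K0+bx*a*.032+by*b*.008+n*.015 for a,b in((1,1),(1,-1),(-1,-1),(-1,1))]
    q=proj("wrist",W(F,np.array(P)),s)
    g=cv2.resize(img,None,fx=3,fy=3,interpolation=cv2.INTER_CUBIC)
    qq=((q-[320,70])*3+1).astype(int);cv2.polylines(g,[qq],True,(0,255,255),1);cv2.circle(g,tuple(qq[:2].mean(0).astype(int)),4,(0,0,255),1)
    outs.append(g)
cv2.imwrite("pics/k1.png",cv2.resize(np.vstack([np.hstack(outs[:2]),np.hstack(outs[2:])]),(780,600*930//930)))
E
```

```text
[ 0.5768 -0.1357  0.0145] [-0.3832 -0.7625 -0.2096  0.6484  0.1844 -0.2899  0.3658  0.7927  0.9404
  0.1661  0.5006  0.265  -1.3659 -0.3922  0.0952  0.1933]
knob tri [ 0.5833 -0.2618  0.1019] model [[ 0.5787 -0.2653  0.0884]]
clamp [ 0.5744 -0.087   0.0735] [ 0.5726 -0.0851  0.064 ]
board [ 0.5743 -0.0103  0.0396] [ 0.5758 -0.0109  0.044 ] [[ 0.575  -0.0137  0.044 ]]
carton [0.6617 0.2432 0.0016] [0.6634 0.2412 0.005 ]
```

View pics/k1.png

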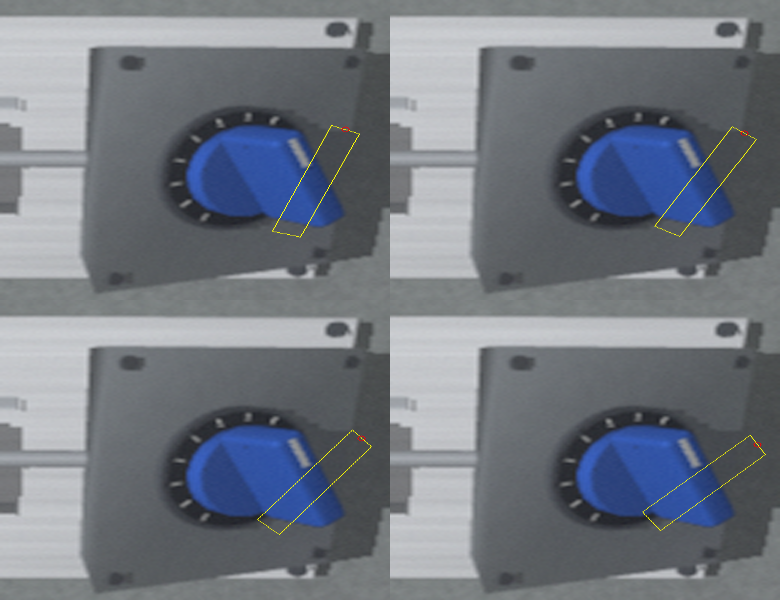

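```bash
cat > kn.py <<'E'
from fit import *
import math
n=np.array([0,-.4695,.8829]);ex=np.array([1,0,0]);ey=np.cross(n,ex)
def bar(th,u,v):
    K0=np.array([u,-.1296,.0884])+ey*v
    bx=ex*math.cos(th)+ey*math.sin(th);by=np.cross(n,bx)
    return K0,[K0+bx*a*.032+by*b*.008+n*h for h in(.015,-.019) for a,b in((1,1),(1,-1),(-1,-1),(-1,1))]
E
python3 - <<'E'
from kn import *
im=cv2.imread("pics/w1.png");x0,y0=370,115
img=im[y0:y0+75,x0:x0+70];outs=[]
for th,u,v in [(20,0,0),(30,0,0),(25,0.002,0.004),(30,.002,0.004)]:
    K0,P=bar(math.radians(th),u,v)
    q=proj("wrist",W(F,np.array(P)),s)
    g=cv2.resize(img,None,fx=5.5,fy=4,interpolation=cv2.INTER_CUBIC)
    qq=((q-[x0,y0]+.5)*[5.5,4]).astype(int);cv2.polylines(g,[qq[:4]],True,(0,255,255),1);cv2.polylines(g,[qq[4:]],True,(0,255,0),1)
    outs.append(g)
o=np.vstack([np.hstack(outs[:2]),np.hstack(outs[2:])]);print(o.shape);cv2.imwrite("pics/k2.png",o)
E
```

```text
(600, 770, 3)
```

View pics/k2.png

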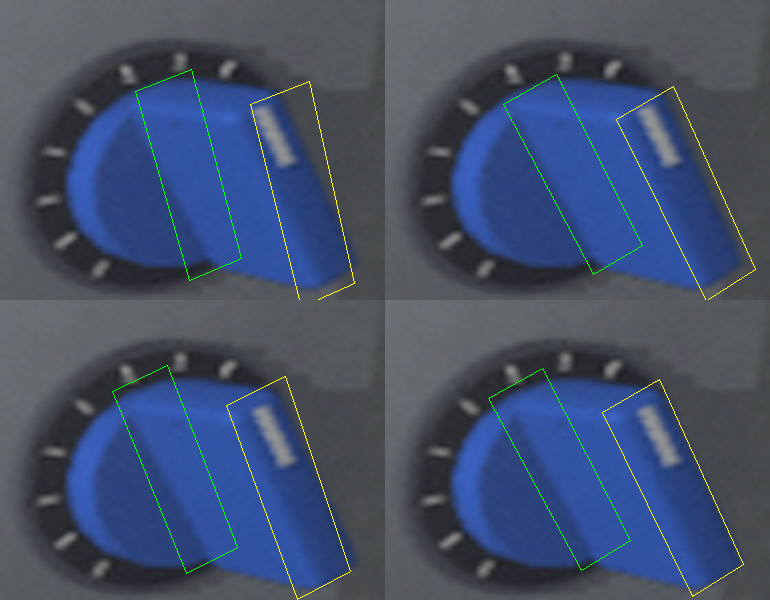

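```bash
cat > plan.py <<'E'
from kn import *
def bodyplan(Rt,pt):
    s=state();Rc=qR(s["tool_rot"]);rv=R.from_matrix(Rc.T@Rt).as_rotvec()/np.radians(5)
    d=(np.array(pt)-s["tool_pos"])
    print("rot units",rv,"trans units (after rot)",Rt.T@d/.03,"(before)",Rc.T@d/.03, "mm",d*1000,"j",s["joint_pos"])
def Rz(a): return R.from_euler('z',a).as_matrix()
TH=math.radians(28)
Kf,_=bar(TH,0,.0015)
Kw=W(F,Kf)[0]; nw=Rz(F[2])@n
def Rknob(th):
    bx=ex*math.cos(th)+ey*math.sin(th);z=-n;return Rz(F[2])@np.c_[bx,np.cross(z,bx),z]
E
python3 - <<'E'
from plan import *
print(Kw,nw)
bodyplan(Rknob(TH),Kw+nw*.085)
E
```

```text
[ 0.5787 -0.2639  0.0891] [ 0.0068 -0.4695  0.8829]
rot units [ 5.4841  1.3793 -5.4404] trans units (after rot) [-3.0409  6.2728  2.418 ] (before) [0.239  5.0165 5.4058] mm [   9.9711 -150.3365 -162.1723] j [-0.3896 -0.0655  1.6019 -0.      1.6052  1.1626]
```

```bash
python3 -m crank '[{"angular":[0.914,0.23,-0.907],"delta_pos":[0,0,0],"gripper":0.7},{"angular":[0.914,0.23,-0.907],"delta_pos":[0,0,0],"gripper":0.7},{"angular":[0.914,0.23,-0.907],"delta_pos":[0,0,0],"gripper":0.7},{"angular":[0.914,0.23,-0.907],"delta_pos":[0,0,0],"gripper":0.7},{"angular":[0.914,0.23,-0.907],"delta_pos":[0,0,0],"gripper":0.7},{"angular":[0.914,0.23,-0.907],"delta_pos":[0,0,0],"gripper":0.7}]' && python3 -m crank '[{"angular":[0,0,0],"delta_pos":[-0.434,0.896,0.345],"gripper":0.7},{"angular":[0,0,0],"delta_pos":[-0.434,0.896,0.345],"gripper":0.7},{"angular":[0,0,0],"delta_pos":[-0.434,0.896,0.345],"gripper":0.7},{"angular":[0,0,0],"delta_pos":[-0.434,0.896,0.345],"gripper":0.7},{"angular":[0,0,0],"delta_pos":[-0.434,0.896,0.345],"gripper":0.7},{"angular":[0,0,0],"delta_pos":[-0.434,0.896,0.345],"gripper":0.7},{"angular":[0,0,0],"delta_pos":[-0.434,0.896,0.345],"gripper":0.7},{"angular":[0,0,0],"delta_pos":[0,0,0],"gripper":0.7}]'; python3 - <<'E'
from plan import *
s=state();im=grab_frame("wrist");cv2.imwrite("pics/w2.png",im[:,:,::-1])
bodyplan(Rknob(TH),Kw+nw*.003)
l=landmark_of("wrist","knob_grip");print(l, proj("wrist",Kw,s))
E
```

```text
time: 4.7
tool_pos: [0.5693, -0.1537, 0.3266]
tool_rot: [-0.236, 0.939, 0.243, 0.057]
contact_force: [-0.5, 0.1, 0.4]
gripper_width: 0.703
time: 5.7
tool_pos: [0.5782, -0.3041, 0.1616]
tool_rot: [-0.237, 0.94, 0.24, 0.056]
contact_force: [1.0, 0.5, 0.3]
gripper_width: 0.704
rot units [-0.0247 -0.0008 -0.0148] trans units (after rot) [ 0.014  -0.0106  2.7101] (before) [ 0.0138 -0.0048  2.7102] mm [ -0.3407  38.5951 -71.5611] j [-0.7373  0.3586  1.4602  0.3524  1.6672  0.304 ]
[{'pixel': [320.5, 211.5], 'conf': 0.83}] [[319.4041 211.7543]]
```

View pics/w2.png

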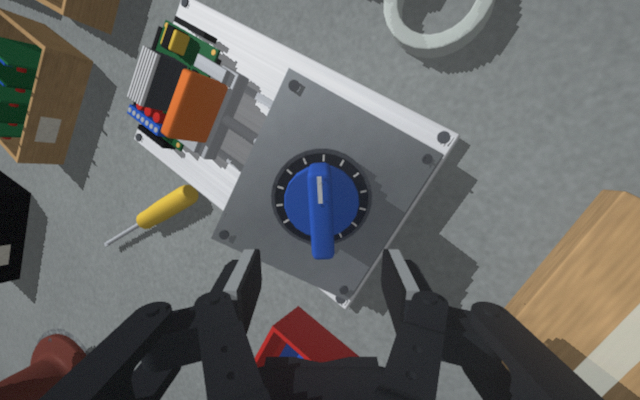

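The bar stands nearly vertical in the wrist view, from (318,165) to (321,258), and is aligned between the jaws. I'll descend and grip.

```bash
python3 -m crank '[{"angular":[0,0,0],"delta_pos":[0,0,0.9],"gripper":0.6},{"angular":[0,0,0],"delta_pos":[0,0,0.9],"gripper":0.6},{"angular":[0,0,0],"delta_pos":[0,0,0.9],"gripper":0.6},{"angular":[0,0,0],"delta_pos":[0,0,0],"gripper":0.6}]' && python3 -m crank '[{"angular":[0,0,0],"delta_pos":[0,0,0],"gripper":0},{"angular":[0,0,0],"delta_pos":[0,0,0],"gripper":0},{"angular":[0,0,0],"delta_pos":[0,0,0],"gripper":0},{"angular":[0,0,0],"delta_pos":[0,0,0],"gripper":0},{"angular":[0,0,0],"delta_pos":[0,0,0],"gripper":0}]'; cat >> h.py <<'E'
def tz():
    s=state();T=qR(s["tool_rot"]);print("t%.2f"%s["time"],"F",np.round(T.T@s["contact_force"],2),"M",np.round(T.T@s["ft_torque"],3),"j6 %.4f jt6 %.3f w %.3f"%(s["joint_pos"][5],s["joint_efforts"][5],s["gripper_width"]))
E
python3 -c "
from h import *
tz()"
```

```text
time: 6.3
tool_pos: [0.5782, -0.2637, 0.0921]
tool_rot: [-0.236, 0.939, 0.242, 0.056]
contact_force: [-0.2, -0.2, 0.4]
gripper_width: 0.601
time: 6.92
tool_pos: [0.5799, -0.2669, 0.095]
tool_rot: [-0.234, 0.94, 0.242, 0.058]
contact_force: [0.0, -1.7, 6.5]
gripper_width: 0.175
t6.92 F [ 0.74 -1.35 -6.54] M [ 0.039 -0.019 -0.091] j6 0.2966 jt6 0.108 w 0.175
```

```bash
python3 -m crank '[{"angular":[0,0,0],"delta_pos":[0,0,0],"gripper":0},{"angular":[0,0,0],"delta_pos":[0,0,-0.05],"gripper":0}]'; python3 - <<'E'
from h import *
tz();print(state()["tool_pos"])
im=grab_frame("wrist");cv2.imwrite("pics/w3.png",im[:,:,::-1])
E
```

```text
time: 7.18
tool_pos: [0.5798, -0.267, 0.095]
tool_rot: [-0.234, 0.94, 0.242, 0.058]
contact_force: [3.6, 1.0, -0.4]
gripper_width: 0.176
t7.17 F [3.46 1.16 0.79] M [-0.528  0.424 -0.055] j6 0.2968 jt6 0.116 w 0.176
[ 0.57983515 -0.26699419  0.09503031]
```

View pics/w3.png

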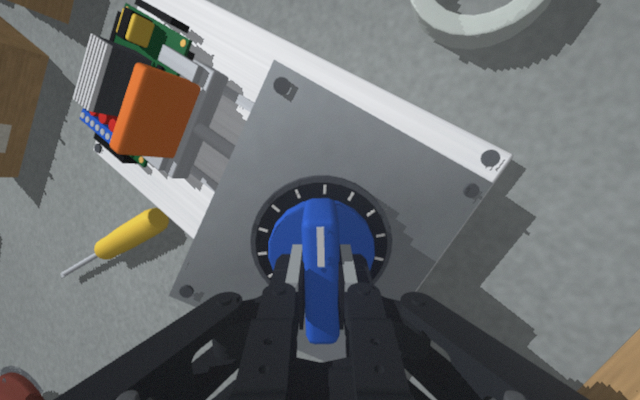

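The fingers hold the bar, with width 0.176 matching its 16 mm. I'll turn it slowly and watch the torque.

```bash
python3 -m crank '[{"angular":[0,0,0.4],"delta_pos":[0,0,0],"gripper":0},{"angular":[0,0,0.4],"delta_pos":[0,0,0],"gripper":0}]' >/dev/null; python3 -c "
from h import *
tz()";python3 -m crank '[{"angular":[0,0,0.4],"delta_pos":[0,0,0],"gripper":0},{"angular":[0,0,0.4],"delta_pos":[0,0,0],"gripper":0}]' >/dev/null; python3 -c "
from h import *
tz()"
python3 -m crank '[{"angular":[0,0,0.4],"delta_pos":[0,0,0],"gripper":0},{"angular":[0,0,0.4],"delta_pos":[0,0,0],"gripper":0}]' ; python3 -c "
from h import *
tz()"
```

```text
t7.47 F [ 4.46  2.11 -4.08] M [-0.462  0.611 -0.216] j6 0.3690 jt6 -0.047 w 0.175
t7.72 F [ 5.19  1.11 -5.57] M [-0.429  0.765 -0.116] j6 0.4390 jt6 -0.138 w 0.178
time: 7.98
tool_pos: [0.5798, -0.267, 0.0949]
tool_rot: [-0.239, 0.96, 0.141, 0.033]
contact_force: [5.5, -1.9, 4.1]
gripper_width: 0.177
t7.97 F [ 5.31  1.34 -4.59] M [-0.468  0.868 -0.054] j6 0.5089 jt6 -0.183 w 0.177
```

```bash
python3 -m crank '[{"angular":[0,0,0.4],"delta_pos":[0,0,0],"gripper":0},{"angular":[0,0,0.4],"delta_pos":[0,0,0],"gripper":0}]' >/dev/null; python3 -c "
from h import *
tz()"
```

```text
t8.22 F [ 5.15  1.35 -6.65] M [-0.436  0.757  0.011] j6 0.5788 jt6 -0.238 w 0.175
```

```bash
python3 -m crank '[{"angular":[0,0,0.4],"delta_pos":[0,0,0],"gripper":0},{"angular":[0,0,0.4],"delta_pos":[0,0,0],"gripper":0}]' >/dev/null; python3 -c "
from h import *
tz()"
```

```text
t8.47 F [ 5.49 -0.38 -4.12] M [-0.351  0.84   0.01 ] j6 0.6488 jt6 -0.269 w 0.174
```

```bash
python3 -m crank '[{"angular":[0,0,0.4],"delta_pos":[0,0,0],"gripper":0}]' >/dev/null; python3 -c "
from h import *
tz()"; python3 -m crank '[{"angular":[0,0,0.4],"delta_pos":[0,0,0],"gripper":0}]' >/dev/null; python3 -c "
from h import *
tz()"
```

```text
t8.60 F [ 4.36  0.33 -4.42] M [-0.344  0.867  0.024] j6 0.6836 jt6 -0.257 w 0.173
t8.72 F [ 4.78  0.97 -5.26] M [-0.276  0.818  0.067] j6 0.7186 jt6 -0.269 w 0.177
```

```bash
python3 -m crank '[{"angular":[0,0,0.4],"delta_pos":[0,0,0],"gripper":0}]' >/dev/null; python3 -c "
from h import *
tz()"
```

```text
t8.85 F [ 5.97  0.47 -6.38] M [-0.259  0.879 -0.119] j6 0.7533 jt6 -0.139 w 0.173
```

```bash
python3 -m crank '[{"angular":[0,0,0.4],"delta_pos":[0,0,0],"gripper":0}]' >/dev/null; python3 -c "
from h import *
tz()
im=grab_frame('wrist');cv2.imwrite('pics/w4.png',im[:,:,::-1])"
```

```text
t8.97 F [ 4.73 -0.14 -6.44] M [-0.25   0.792 -0.287] j6 0.7876 jt6 0.095 w 0.176
```

View pics/w4.png

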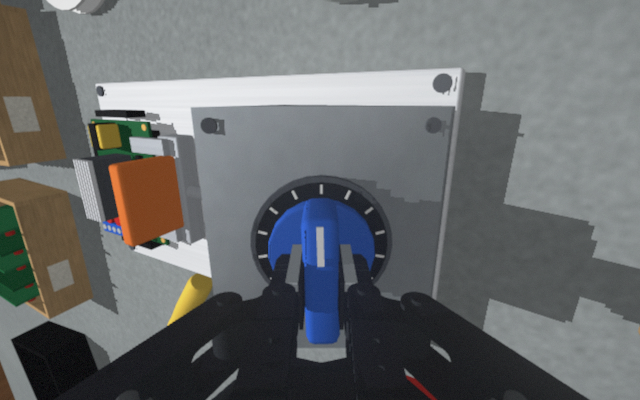

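```bash
python3 -m crank '[{"angular":[0,0,-0.35],"delta_pos":[0,0,0],"gripper":0}]' >/dev/null; python3 -c "
from h import *
tz()"; python3 -m crank '[{"angular":[0,0,0],"delta_pos":[0,0,0],"gripper":0.35},{"angular":[0,0,0],"delta_pos":[0,0,0],"gripper":0.4},{"angular":[0,0,0],"delta_pos":[0,0,0],"gripper":0.45},{"angular":[0,0,0],"delta_pos":[0,0,0],"gripper":0.45}]'; python3 -c "
from h import *
tz();print(state()['tool_pos'])
im=grab_frame('wrist');cv2.imwrite('pics/w5.png',im[:,:,::-1])"
```

```text
t9.15 F [ 4.76  0.82 -4.8 ] M [-0.26   0.943  0.061] j6 0.7557 jt6 0.195 w 0.172
time: 9.65
tool_pos: [0.5784, -0.2663, 0.0936]
tool_rot: [-0.242, 0.97, 0.022, 0.001]
contact_force: [-0.9, -0.7, -0.4]
gripper_width: 0.454
t9.65 F [-0.89  0.77  0.03] M [-0.229 -0.009 -0.064] j6 0.7554 jt6 0.003 w 0.454
[ 0.57840244 -0.26625638  0.09357225]
```

View pics/w5.png

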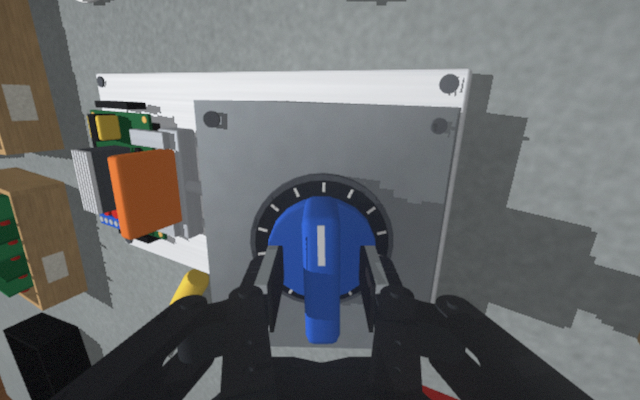

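```bash
python3 -m crank '[{"angular":[0,0,0],"delta_pos":[0,0,-0.9],"gripper":0.5},{"angular":[0,0,0],"delta_pos":[0,0,-1],"gripper":0.5},{"angular":[0,0,0],"delta_pos":[0,0,-1],"gripper":0.5},{"angular":[0,0,0],"delta_pos":[0,0,-0.6],"gripper":0.5}]'; python3 - <<'E'
from plan import *
p=W(F,[0,.050,.064])[0];print(p)
bodyplan(Rz(F[2])@np.diag([1,-1,-1.]),p+[0,0,.1])
E
```

```text
time: 10.2
tool_pos: [0.5798, -0.3167, 0.1885]
tool_rot: [-0.241, 0.97, 0.022, 0.003]
contact_force: [0.4, 0.2, -0.3]
gripper_width: 0.497
[ 0.5762 -0.0853  0.064 ]
rot units [-5.5836 -0.1029  0.3419] trans units (after rot) [-0.0088 -7.7143  0.8158] (before) [ 0.183  -6.4316  4.3331] mm [ -3.6309 231.3993 -24.4741] j [-0.7496  0.3527  1.4229  0.3494  1.7077  0.7641]
```

```bash
python3 -m crank '[{"angular":[-0.93,-0.017,0.057],"delta_pos":[0,-0.9,0.4],"gripper":0.5},{"angular":[-0.93,-0.017,0.057],"delta_pos":[0,-0.9,0.3],"gripper":0.5},{"angular":[-0.93,-0.017,0.057],"delta_pos":[0,-0.9,0.2],"gripper":0.5},{"angular":[-0.93,-0.017,0.057],"delta_pos":[0,-0.9,0.1],"gripper":0.5},{"angular":[-0.93,-0.017,0.057],"delta_pos":[0,-0.9,0],"gripper":0.5},{"angular":[-0.93,-0.017,0.057],"delta_pos":[0,-0.9,0],"gripper":0.5},{"angular":[0,0,0],"delta_pos":[0,-0.9,0],"gripper":0.5},{"angular":[0,0,0],"delta_pos":[0,-0.9,0],"gripper":0.5},{"angular":[0,0,0],"delta_pos":[0,0,0],"gripper":0.5}]'; python3 - <<'E'
from plan import *
p=W(F,[0,.050,.064])[0]
s=state();im=grab_frame("wrist");cv2.imwrite("pics/w6.png",im[:,:,::-1])
bodyplan(Rz(F[2])@np.diag([1,-1,-1.]),p+[0,0,.004])
l=landmark_of("wrist","clamp_handle");print(l, proj("wrist",p,s));
l=[x for x in l if abs(x["pixel"][0]-proj("wrist",p,s)[0,0])<40]
if l: print(onz("wrist",l[0]["pixel"],.064,s))
E
```

```text
time: 11.32
tool_pos: [0.573, -0.0945, 0.2042]
tool_rot: [-0.001, 1.0, 0.009, -0.001]
contact_force: [-0.7, 0.0, 0.3]
gripper_width: 0.5
rot units [-0.0179  0.0226  0.022 ] trans units (after rot) [ 0.1026 -0.3286  4.543 ] (before) [ 0.1121 -0.3213  4.5433] mm [   2.934     9.901  -136.2908] j [-0.2937 -0.0188  1.7596  0.0009  1.4031  1.2606]
[{'pixel': [308.3, 187.5], 'conf': 0.81}] [[310.4793 187.5603]]
[ 0.5761 -0.0838  0.064 ]
```

View pics/w6.png

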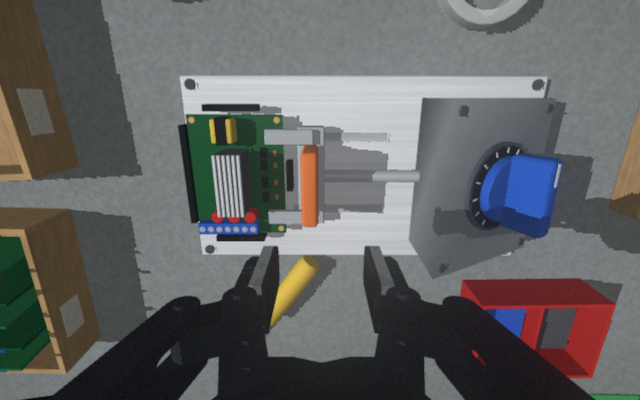

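The network's handle point at (308,188) agrees with my model to 2 mm. I'll descend, grip and slide.

```bash
python3 -m crank '[{"angular":[0,0,0],"delta_pos":[0.1,-0.36,0.7],"gripper":0.5},{"angular":[0,0,0],"delta_pos":[0,0,0.95],"gripper":0.5},{"angular":[0,0,0],"delta_pos":[0,0,0.95],"gripper":0.5},{"angular":[0,0,0],"delta_pos":[0,0,0.95],"gripper":0.5},{"angular":[0,0,0],"delta_pos":[0,0,0.95],"gripper":0.5},{"angular":[0,0,0],"delta_pos":[0,0,0],"gripper":0.5},{"angular":[0,0,0],"delta_pos":[0,0,0],"gripper":0},{"angular":[0,0,0],"delta_pos":[0,0,0],"gripper":0},{"angular":[0,0,0],"delta_pos":[0,0,0],"gripper":0},{"angular":[0,0,0],"delta_pos":[0,0,0],"gripper":0},{"angular":[0,0,0],"delta_pos":[0,0,0],"gripper":0}]'; python3 -c "
from h import *
tz();print(state()['tool_pos'])"
```

```text
time: 12.8
tool_pos: [0.577, -0.0853, 0.0711]
tool_rot: [-0.001, 1.0, 0.007, 0.0]
contact_force: [-0.4, 1.0, 6.3]
gripper_width: 0.15
t12.80 F [-0.41 -0.98 -6.28] M [ 0.024 -0.139 -0.024] j6 1.2805 jt6 0.024 w 0.150
[ 0.57699284 -0.0852763   0.07107913]
```

Gripped. I'll slide it 49 mm towards -y.

```bash
python3 -m crank '[{"angular":[0,0,0],"delta_pos":[0,0.2,0],"gripper":0},{"angular":[0,0,0],"delta_pos":[0,0.2,0],"gripper":0},{"angular":[0,0,0],"delta_pos":[0,0.2,0],"gripper":0},{"angular":[0,0,0],"delta_pos":[0,0.2,0],"gripper":0}]'; python3 -c "
from h import *
tz();print(state()['tool_pos'])"
```

```text
time: 13.3
tool_pos: [0.5774, -0.1089, 0.071]
tool_rot: [-0.001, 1.0, 0.008, 0.0]
contact_force: [0.0, 1.7, 5.0]
gripper_width: 0.151
t13.30 F [ 0.07 -1.72 -5.02] M [ 0.303 -0.134 -0.034] j6 1.2407 jt6 0.098 w 0.151
[ 0.57735755 -0.10891028  0.07104304]
```

Moved 24 mm at low force, so the clamp is unlocked. I'll continue.

```bash
python3 -m crank '[{"angular":[0,0,0],"delta_pos":[0,0.2,0],"gripper":0},{"angular":[0,0,0],"delta_pos":[0,0.2,0],"gripper":0},{"angular":[0,0,0],"delta_pos":[0,0.2,0],"gripper":0},{"angular":[0,0,0],"delta_pos":[0,0.2,0],"gripper":0},{"angular":[0,0,0],"delta_pos":[0,0,0],"gripper":0},{"angular":[0,0,0],"delta_pos":[0,0,0],"gripper":0}]'; python3 -c "
from h import *
tz();print(state()['tool_pos'])"
```

```text
time: 14.05
tool_pos: [0.5777, -0.1303, 0.071]
tool_rot: [-0.003, 1.0, 0.008, 0.0]
contact_force: [-2.2, 10.3, 8.9]
gripper_width: 0.149
t14.05 F [ -2.04 -10.36  -8.85] M [ 1.498 -0.153  0.011] j6 1.2025 jt6 0.020 w 0.149
[ 0.57768976 -0.13029806  0.07102892]
```

```bash
python3 -m crank '[{"angular":[0,0,0],"delta_pos":[0,-0.04,0],"gripper":0.45},{"angular":[0,0,0],"delta_pos":[0,0,0],"gripper":0.45},{"angular":[0,0,0],"delta_pos":[0,0,0],"gripper":0.45},{"angular":[0,0,0],"delta_pos":[0,0,-0.9],"gripper":0.5},{"angular":[0,0,0],"delta_pos":[0,0,-1],"gripper":0.6},{"angular":[0,0,0],"delta_pos":[0,-0.7,-1],"gripper":0.7},{"angular":[0,0,0],"delta_pos":[0,-0.9,-0.7],"gripper":0.7},{"angular":[0,0,0],"delta_pos":[0,-0.9,0],"gripper":0.7},{"angular":[0,0,0],"delta_pos":[0,-0.9,0],"gripper":0.7},{"angular":[0,0,0],"delta_pos":[0,0,0],"gripper":0.7}]'; python3 - <<'E'
from plan import *
p=W(F,[0,.122,.044])[0]
s=state();im=grab_frame("wrist");cv2.imwrite("pics/w7.png",im[:,:,::-1])
for t in ("board_grip","clamp_handle"):
  for l in landmark_of("wrist",t): print(t,l,onz("wrist",l["pixel"],.044 if t[0]=="b" else .064,s))
print(p,W(F,[0,.004,.064]));bodyplan(Rz(F[2])@np.diag([1,-1,-1.]),p+[0,0,.002])
E
```

```text
time: 15.3
tool_pos: [0.5752, -0.0289, 0.1775]
tool_rot: [-0.001, 1.0, 0.008, -0.001]
contact_force: [0.3, -0.8, -0.2]
gripper_width: 0.7
board_grip {'pixel': [301.7, 192.7], 'conf': 0.97} [ 0.5755 -0.0128  0.044 ]
clamp_handle {'pixel': [447.6, 200.5], 'conf': 0.95} [ 0.5769 -0.1314  0.064 ]
[ 0.575  -0.0137  0.044 ] [[ 0.5768 -0.1317  0.064 ]]
rot units [-0.0154  0.0178 -0.0001] trans units (after rot) [-0.0016 -0.5665  4.3859] (before) [ 0.0052 -0.5606  4.3866] mm [  -0.293    16.9936 -131.5756] j [-0.1829 -0.0079  1.7949  0.001   1.3564  1.3732]
```

View pics/w7.png

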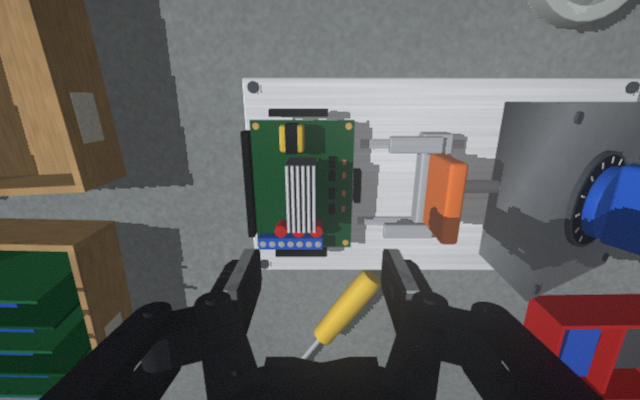

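```bash
python3 -m crank '[{"angular":[0,0,0],"delta_pos":[0,-0.58,0.5],"gripper":0.7},{"angular":[0,0,0],"delta_pos":[0,0,0.95],"gripper":0.7},{"angular":[0,0,0],"delta_pos":[0,0,0.95],"gripper":0.7},{"angular":[0,0,0],"delta_pos":[0,0,0.9],"gripper":0.7},{"angular":[0,0,0],"delta_pos":[0,0,0.9],"gripper":0.7},{"angular":[0,0,0],"delta_pos":[0,0,0],"gripper":0.7},{"angular":[0,0,0],"delta_pos":[0,0,0],"gripper":0},{"angular":[0,0,0],"delta_pos":[0,0,0],"gripper":0},{"angular":[0,0,0],"delta_pos":[0,0,0],"gripper":0},{"angular":[0,0,0],"delta_pos":[0,0,0],"gripper":0},{"angular":[0,0,0],"delta_pos":[0,0,0],"gripper":0}]'; python3 -c "
from h import *
tz();print(state()['tool_pos'])"
```

```text
time: 16.82
tool_pos: [0.5762, -0.0125, 0.0535]
tool_rot: [-0.001, 1.0, 0.007, 0.001]
contact_force: [-0.8, 1.2, 6.4]
gripper_width: 0.269
t16.82 F [-0.81 -1.26 -6.41] M [ 0.06  -0.109 -0.009] j6 1.4036 jt6 -0.002 w 0.269
[ 0.5762048  -0.01245516  0.0535256 ]
```

```bash
python3 -m crank '[{"angular":[0,0,0],"delta_pos":[0,0,-0.3],"gripper":0},{"angular":[0,0,0],"delta_pos":[0,0,-0.4],"gripper":0},{"angular":[0,0,0],"delta_pos":[0,0,-0.7],"gripper":0},{"angular":[0,0,0],"delta_pos":[0,0,-0.9],"gripper":0},{"angular":[0,0,0],"delta_pos":[0,0,-0.9],"gripper":0},{"angular":[0,0,0],"delta_pos":[0,0,-0.9],"gripper":0},{"angular":[0,0,0],"delta_pos":[0,0,-0.8],"gripper":0},{"angular":[0,0,0],"delta_pos":[0,0,0],"gripper":0}]'; python3 - <<'E'
from plan import *
tz()
s=state();im=grab_frame("wrist");cv2.imwrite("pics/w8.png",im[:,:,::-1])
for t in ("carton_in","carton"):
  for l in landmark_of("wrist",t): print(t,l,onz("wrist",l["pixel"],.005 if t[-1]=="in" else 0,s))
im=grab_frame("top");cv2.imwrite("pics/t8.png",cv2.resize(im[90:260,180:400],None,fx=3.5,fy=3.5,interpolation=cv2.INTER_CUBIC)[:,:,::-1])
E
```

```text
time: 17.82
tool_pos: [0.5768, -0.0129, 0.2027]
tool_rot: [-0.0, 1.0, 0.007, 0.003]
contact_force: [-0.6, -0.2, -2.7]
gripper_width: 0.268
t17.82 F [-0.58  0.2   2.69] M [-0.012 -0.025 -0.015] j6 1.4036 jt6 -0.000 w 0.268
carton_in {'pixel': [62.6, 88.7], 'conf': 0.68} [0.6618 0.2439 0.    ]
carton {'pixel': [65.0, 91.7], 'conf': 0.62} [0.659  0.2421 0.    ]
carton {'pixel': [322.8, 251.1], 'conf': 0.45} [ 0.487 -0.017  0.   ]
carton {'pixel': [93.9, 279.7], 'conf': 0.44} [0.4451 0.2572 0.    ]
```

View pics/w8.png

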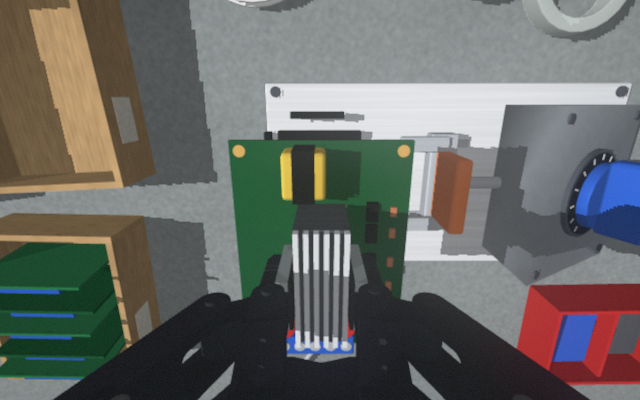

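View pics/t8.png

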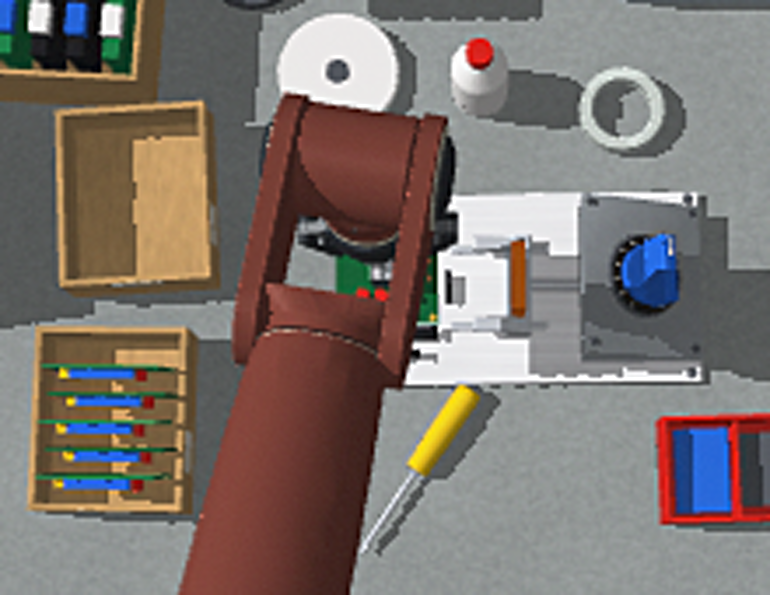

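```bash
python3 - <<'E'
from plan import *
px=np.array([[88,73],[232,64],[246,242],[92,246]])/3.4+[170,100]-.35
px2=np.array([[55,111],[206,102],[218,287],[63,289]])/3.5+[180,90]-.35
C=np.array([[87.5,72.5,58],[87.5,-72.5,58],[-87.5,-72.5,58],[-87.5,72.5,58]])/1e3
for p in (px,px2):
    r=least_squares(lambda q:(proj("top",W(q,C))-p).ravel(),[.66,.245,0]);print(r.x,r.fun);Q=r.x
q=np.array([.6605,.2435,Q[2]])
bodyplan(Rz(Q[2])@np.diag([1,-1,-1.]),[q[0],q[1],.19])
E
```

```text
[0.6588 0.2408 0.0696] [ 0.3728  0.6531  0.4672  0.4994 -1.5153 -1.3615  0.6929  0.2566]
[0.6574 0.2396 0.0686] [ 0.8928  0.7837  0.2047  0.5949 -1.1341 -1.7536  0.0582  0.4278]
rot units [-0.0257  0.044  -0.6156] trans units (after rot) [ 3.4541 -8.3164  0.2408] (before) [ 3.0036 -8.4893  0.2472] mm [ 86.2737 256.0092  -7.2226] j [-0.152  -0.0279  1.7807  0.0015  1.393   1.4036]
```

```bash
python3 -m crank '[{"angular":[0,0,0],"delta_pos":[0.2,-0.5,0],"gripper":0},{"angular":[0,0,0],"delta_pos":[0.34,-0.95,0],"gripper":0},{"angular":[0,0,0],"delta_pos":[0.34,-0.95,0],"gripper":0},{"angular":[0,0,0],"delta_pos":[0.34,-0.95,0],"gripper":0},{"angular":[0,0,0],"delta_pos":[0.34,-0.95,0],"gripper":0},{"angular":[0,0,0],"delta_pos":[0.34,-0.95,0],"gripper":0},{"angular":[0,0,0],"delta_pos":[0.34,-0.95,0],"gripper":0},{"angular":[0,0,0],"delta_pos":[0.34,-0.95,0],"gripper":0},{"angular":[0,0,0],"delta_pos":[0.34,-0.95,0],"gripper":0},{"angular":[0,0,-0.3],"delta_pos":[0,-0.35,0],"gripper":0},{"angular":[0,0,-0.3],"delta_pos":[0,0,0],"gripper":0},{"angular":[0,0,0],"delta_pos":[0,0,0],"gripper":0}]'; python3 - <<'E'
from plan import *
tz()
bodyplan(Rz(.067)@np.diag([1,-1,-1.]),[.66,.2425,.0365])
s=state();im=grab_frame("wrist");cv2.imwrite("pics/w9.png",im[:,:,::-1])
E
```

```text
time: 19.52
tool_pos: [0.6586, 0.2415, 0.1988]
tool_rot: [-0.001, 0.999, 0.034, -0.001]
contact_force: [0.6, -0.7, -2.1]
gripper_width: 0.268
t19.52 F [0.59 0.78 2.06] M [-0.049 -0.019  0.001] j6 1.7483 jt6 -0.056 w 0.268
rot units [-0.0145  0.0218  0.001 ] trans units (after rot) [ 0.0475 -0.0309  5.4089] (before) [ 0.0578 -0.0241  5.4089] mm [   1.3593    1.0218 -162.2682] j [0.2448 0.2613 1.4645 0.0016 1.4175 1.7483]
```

View pics/w9.png

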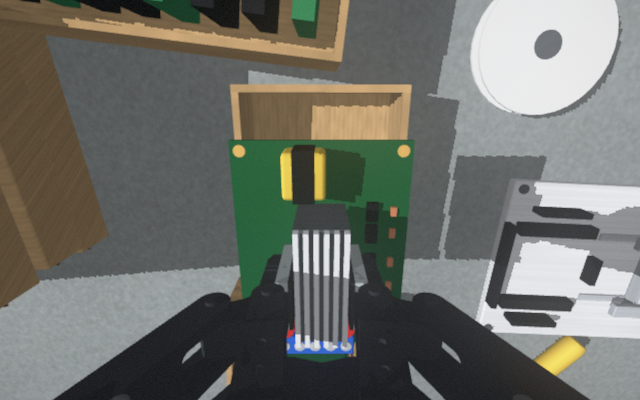

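```bash
python3 -c "
from plan import *
print(onz('wrist',(321,86),.058),onz('wrist',(231,86),.058),onz('wrist',(411,86),.058))"; python3 -m crank '[{"angular":[0,0,0],"delta_pos":[0.05,-0.03,0.6],"gripper":0},{"angular":[0,0,0],"delta_pos":[0,0,0.9],"gripper":0},{"angular":[0,0,0],"delta_pos":[0,0,0.9],"gripper":0},{"angular":[0,0,0],"delta_pos":[0,0,0.9],"gripper":0},{"angular":[0,0,0],"delta_pos":[0,0,0.8],"gripper":0},{"angular":[0,0,0],"delta_pos":[0,0,0.6],"gripper":0},{"angular":[0,0,0],"delta_pos":[0,0,0.3],"gripper":0},{"angular":[0,0,0],"delta_pos":[0,0,0.1],"gripper":0},{"angular":[0,0,0],"delta_pos":[0,0,0],"gripper":0}]';python3 -c "
from plan import *
tz();print(state()['tool_pos'])"
```

```text
[0.7463 0.2464 0.058 ] [0.7416 0.3185 0.058 ] [0.751  0.1744 0.058 ]
time: 20.7
tool_pos: [0.6608, 0.2436, 0.0469]
tool_rot: [-0.001, 0.999, 0.034, 0.0]
contact_force: [-1.2, -0.5, -1.4]
gripper_width: 0.272
t20.70 F [-1.18  0.38  1.37] M [ 0.002  0.046 -0.056] j6 1.7495 jt6 0.000 w 0.272
[0.6608 0.2436 0.0469]
```

```bash
python3 -m crank '[{"angular":[0,0,0],"delta_pos":[0,0,0.12],"gripper":0},{"angular":[0,0,0],"delta_pos":[0,0,0.12],"gripper":0},{"angular":[0,0,0],"delta_pos":[0,0,0.1],"gripper":0},{"angular":[0,0,0],"delta_pos":[0,0,0],"gripper":0}]';python3 -c "
from plan import *
tz()"
```

```text
time: 21.2
tool_pos: [0.6602, 0.2434, 0.0359]
tool_rot: [-0.001, 0.999, 0.034, -0.001]
contact_force: [-0.9, -0.1, -2.5]
gripper_width: 0.27
t21.20 F [-0.89  0.02  2.46] M [-0.018 -0.012 -0.004] j6 1.7495 jt6 0.000 w 0.270
```

```bash
python3 -m crank '[{"angular":[0,0,0],"delta_pos":[0,0,0.05],"gripper":0},{"angular":[0,0,0],"delta_pos":[0,0,0.05],"gripper":0},{"angular":[0,0,0],"delta_pos":[0,0,0],"gripper":0}]';python3 -c "
from plan import *
tz()"
```

```text
time: 21.58
tool_pos: [0.6607, 0.2436, 0.0356]
tool_rot: [-0.001, 0.999, 0.034, -0.0]
contact_force: [-6.7, -2.2, 9.1]
gripper_width: 0.264
t21.57 F [-6.89  1.76 -9.09] M [-0.292 -0.896  0.042] j6 1.7495 jt6 -0.016 w 0.264
```

The board is on the floor, with 9 N upward on the tool. I'll ease off, release and retract.

```bash
python3 -m crank '[{"angular":[0,0,0],"delta_pos":[0,0,-0.05],"gripper":0},{"angular":[0,0,0],"delta_pos":[0,0,0],"gripper":0.4},{"angular":[0,0,0],"delta_pos":[0,0,0],"gripper":0.5},{"angular":[0,0,0],"delta_pos":[0,0,0],"gripper":0.5},{"angular":[0,0,0],"delta_pos":[0,0,0],"gripper":0.5},{"angular":[0,0,0],"delta_pos":[0,0,-0.5],"gripper":0.5},{"angular":[0,0,0],"delta_pos":[0,0,-0.9],"gripper":0.5},{"angular":[0,0,0],"delta_pos":[0,0,-0.9],"gripper":0.5},{"angular":[0,0,0],"delta_pos":[0,0,-0.9],"gripper":0.5},{"angular":[0,0,0],"delta_pos":[0,0,-0.9],"gripper":0.5},{"angular":[0,0,0],"delta_pos":[0,0,-0.9],"gripper":0.5},{"angular":[0,0,0],"delta_pos":[0,0,0],"gripper":0.5}]'; python3 - <<'E'
from plan import *
tz()
s=state();im=grab_frame("wrist");cv2.imwrite("pics/w10.png",im[:,:,::-1])
for l in landmark_of("wrist","board_grip"): print(l,onz("wrist",l["pixel"],.025,s))
for t in ("carton_in",):
  for l in landmark_of("wrist",t): print(t,l,onz("wrist",l["pixel"],.005,s))
im=grab_frame("top");cv2.imwrite("pics/t10.png",cv2.resize(im[90:260,180:400],None,fx=3.5,fy=3.5,interpolation=cv2.INTER_CUBIC)[:,:,::-1])
for l in landmark_of("top","clamp_handle"): print("clamp",l,onz("top",l["pixel"],.064))
E
```

```text
time: 23.08
tool_pos: [0.6623, 0.2437, 0.1892]
tool_rot: [-0.002, 0.999, 0.034, 0.003]
contact_force: [0.3, 0.1, 0.3]
gripper_width: 0.499
t23.07 F [ 0.31 -0.04 -0.33] M [-0.048 -0.019 -0.056] j6 1.7496 jt6 0.000 w 0.499
{'pixel': [319.3, 188.8], 'conf': 0.56} [0.6587 0.2448 0.025 ]
carton_in {'pixel': [322.8, 181.8], 'conf': 0.64} [0.6607 0.2415 0.005 ]
clamp {'pixel': [328.7, 166.3], 'conf': 0.83} [ 0.5872 -0.1329  0.064 ]
```

View pics/w10.png

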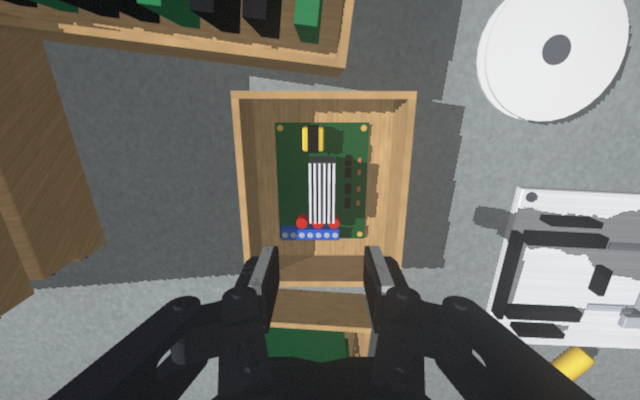

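View pics/t10.png

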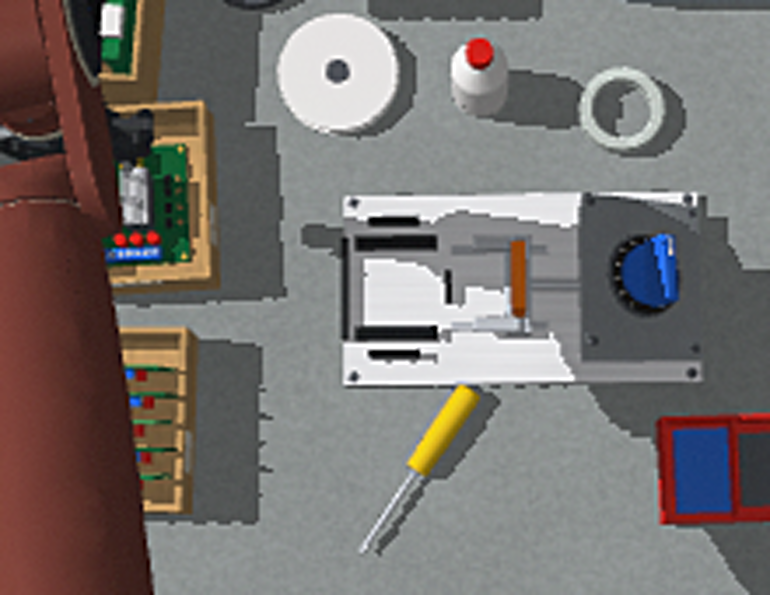

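The board lies flat in the middle of the carton, the clamp is fully back, the bystanders look untouched and the gripper is clear. I'll hand the job in.

```bash
python3 -c "
from plant import *
print(job_done())"
```

```text
the job is handed in; nothing more can be done
None
```

The board is out of its fixture and lies in the middle of the empty carton, flat and component side up. I handed the job in at about 23 s; no verdict was reported.

- **Knob:** I turned it about 0.49 rad clockwise. The resisting torque then rose sharply, which I took as just past the notch centre. I turned back about 0.03 rad and let go, and the clamp then slid freely.
- **Clamp:** I slid it until it met its stop at about 10 N. The wrist camera then placed the handle about 46 mm from where it started. The later top-view check agreed along the slide (y) but read the handle about 10 mm off in x. The clamp cannot move that way, so I put it down to detector error.
- **Board:** I gripped it by the heat sink, lowered it until it touched the carton floor at about 9 N, and eased off before opening the fingers. The last wrist picture measures its centre within about 4 mm of the carton's middle, lying flat and square.
- **Everything else:** The wrist force read about zero after I backed off, and no bystander looks moved in the last pictures. I judged the bystanders by eye only. The flat box and part of the parts bin were outside those last pictures, but the arm never worked near them.

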